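# Gas off, double lid on the pot, outer lid up

### The job

Turn the gas knob on the hob clockwise all the way to its off stop. Then pick up the nested pair of lids together by the inner lid's knob, lower the pair onto the pot (do not drop it) until the inner lid sits fully home in the pot's mouth, and let go. Finally take the outer lid by its collar and lift it straight up alone, leaving the inner lid seated and undisturbed; finish while still holding the outer lid above the pot, its underside clear above the top of the inner lid's knob, and leave the pot and the other things on the worktop where they are.

Things in the scene. Friction and masses are not known exactly. Their poses are not given: they have to be found in the camera images.
- gas_knob (a joint): Gas knob on the hob's top near the robot; vertical axis. The value grows as it turns clockwise seen from above, from 0 (fully open) to its off stop at 1.571 rad (a quarter turn). It starts between 0.15 and 0.6, has light friction (0.05 N m) and stays where it is left.
- gas_knob_grip (a point): On the knob's axis, 7 mm below its top, 67 mm above the worktop; turns with the knob, z up. The grip is an upright steel bar 42 mm long along this point's x, 14 mm thick, 32 mm tall, on a 44 mm disc; a small white mark on top at its -x end. It stands on a black-topped single-burner gas hob, 370 by 280 mm, 30 mm high, the pot 0.21 m behind it.
- pot: Round stainless steel pot standing loose on the hob's pan support, 1.3 kg, 136 mm outside diameter, 85 mm high, wall 4 mm (mouth 128 mm inside diameter), with two small loop handles on opposite sides (own +y and -y, out to 96 mm from the axis, 66 mm up). Origin at the centre of its underside, z up.
- pot_mouth (a point): Centre of the pot's mouth, at the height of the rim (85 mm above the pot's underside).
- inner_knob (a point): Grip of the inner lid's upright round steel knob (22 mm diameter), on its axis, z up: 12 mm below the knob's top, 40 mm above the flange's top, 51 mm above the lid's foot. At the start the lid stands on the worktop with the outer lid nested on it; the knob's upper 24 mm stand out above the outer lid's collar. Lifting by this knob carries both lids (about 0.46 kg).
- inner_seat (a point): Inner lid (steel): flange 152 mm in diameter, 3 mm thick, with small dark holes; below it a tapered plug 8 mm deep, 114 to 100 mm in diameter, that enters the pot's mouth. This point is the centre of the flange's underside, 43 mm below the inner knob point; it lies at the pot's mouth point when the lid is fully home. z up.
- outer_collar (a point): Outer lid (steel, 0.2 kg), loose on the inner lid: ring plate 124 mm in diameter, 4 mm thick, with an upright collar 42 mm outside, 32 mm inside diameter, 24 mm tall; the inner knob passes through with 5 mm of play. Point on its axis half-way up the collar, 16 mm above the plate's underside, 12 mm below the collar's top; nested, 24 mm below the inner knob point. z up.
- jar: Bystander: empty glass jar with a screw-top steel lid, 72 mm in diameter, 110 mm high, origin at the centre of its underside.
- sauce_dish: Bystander: white ceramic sauce dish, 84 mm in diameter, 24 mm high, origin at the centre of its underside.
- scoop: Bystander: green plastic scoop, cup 52 mm wide and 34 mm high with its origin under the cup, handle reaching 113 mm along its own -x.
- rest1: Bystander: steel chopstick rest, 54 mm long along its own x, 16 mm wide, 14 mm high, origin at the centre of its underside.
- rest2: Bystander: a second steel chopstick rest, the same as the first.
There are look-alikes about, which are no part of the job. What is shaped like the part that bears outer_collar but blue or red is not meant.

How it is judged:
On the way, in this order (a step that is already met when the one before it is completed fails the run):
1. the gas knob is at its off stop (value of joint gas_knob above 1.48 rad), for 0.2 s.
2. both lids sit nested on the pot, the inner lid fully home, and the fingers have let go of the inner lid (horizontal distance between inner_seat and pot_mouth below 0.01 m and z of inner_seat in the frame of pot_mouth between -0.003 and 0.003 m and angle between inner_seat's own z axis and vertical below 0.05 rad and z of outer_collar in the frame of inner_seat below 0.024 m and contact force between the fingers and inner_lid below 0.1 N), for 0.2 s.
At the end, for the whole second after the job is handed in: Knob within 0.09 rad of its off stop; inner lid home on the pot (10 mm of centre, 3 mm in height, 0.05 rad level), touched by neither robot nor outer lid; fingers alone hold the outer lid still, within 60 mm of the pot's axis, its underside above the inner knob's top (value of joint gas_knob above 1.48 rad and horizontal distance between inner_seat and pot_mouth below 0.01 m and z of inner_seat in the frame of pot_mouth between -0.003 and 0.003 m and angle between each of inner_seat, pot's own z axis and vertical below 0.05 rad and z of outer_collar in the frame of inner_knob above 0.029 m and horizontal distance between outer_collar and pot_mouth below 0.06 m and contact force between the fingers and outer_lid above 0.5 N and contact force between each of outer_lid, the arm, the fingers and inner_lid below 0.1 N and contact force between outer_lid and pot below 0.1 N and linear speed of outer_lid below 0.05 m/s); the arm keeps its last pose, push and grip.
It fails at once if the outer lid taken off the inner lid before the inner lid sits on the pot (z of outer_collar in the frame of inner_seat above 0.035 m and (horizontal distance between inner_seat and pot_mouth above 0.014 m or z of inner_seat in the frame of pot_mouth above 0.006 m or z of inner_seat in the frame of pot_mouth below -0.006 m)).
It fails at once if the lids dropped (let go and falling) (contact force between the fingers and inner_lid below 0.05 N and linear speed of inner_lid above 0.4 m/s).
It fails at once if the pot shoved more than 20 mm (distance of pot from where it was at the start of the episode above 0.02 m).
It fails at once if a bystander disturbed by more than 30 mm (distance of any of jar, sauce_dish, scoop, rest1, rest2 from where it was at the start of the episode above 0.03 m).
It also fails if it takes over 72 s, if anything falls off the work surface, if the arm or the gripper's body presses on something with over 40 N, if the wrist force passes 120 N, or if a joint passes its speed limit or range.

### The arm

A 6-joint arm with a two-finger parallel gripper is mounted at the origin on the work surface. World frame = base frame: x ahead of the robot, y to its left, z up, the work surface at z = 0. Lengths are in m, angles in rad, forces in N, time in s.
With the tool pointing down it reaches from about 0.35 to 0.775 m from the base axis. Payload 5.5 kg.
Tool frame: the origin (TCP) lies at the very end of the fingers, on their centre line; the grasp point (between the pads) lies 19 mm behind it (env.grip_point_offset is the distance from the TCP to the grasp point, in m); z points along the fingers, y is the line along which they close (so a half turn about z gives the same grasp; the last joint's range is limited). The gripper opens to 85 mm and grips with 20 to 120 N. Pads are 22 mm wide; open, the fingers measure 114 mm over their backs; the gripper's body (76 mm by 85 mm) begins 54 mm behind the grasp point. The pads swing forward as they close: fully open they stand 13 mm farther back than shut.
Start: joints at [-1.281, 0.313, 0.046, 1.304, 0, 1.431], TCP at [0.24, -0.523, 0.197] pointing down, gripper open.
Joint ranges: [-2.76, 2.76], [-0.86, 1.69], [-1.03, 1.26], [-2.2, 2.34], [-1.47, 1.5], [-3.14, 3.14]. Speed limits (rad/s): [2.57, 2.57, 3.14, 3.14, 3.14, 3.14].

### API

Orientations are given as a unit quaternion [w, x, y, z].
In Python, from workcell import sensors, imaging, workorder, env gives the robot as it stands.
- The arm moves only by the shell command python3 -m handwheel 'ROWS' [FORCE]. ROWS is JSON, a list of rows, each a list of 5 numbers: the shift along the tool's x, y, z in mm, then the turn about the tool's z in rad, then the opening, from 0 (shut) to 1 (fully open). A call has 1 to 8 rows; each row is the pose to reach, as a shift and turn from the pose commanded when the call began, along the tool's axes at that moment; what a row does not reach only later rows make up. A row lasts 1/10 s, in which the tool goes at most 50 mm and 8.59 degrees, less where a joint would pass 70% of its speed; a pose out of reach is approached as far as the arm can. A call with a gripper value outside its range is refused whole. The fingers move at their own pace and stop on an object; FORCE is the grip in N (left out, the last holds). Time passes only in rows, so rows that repeat a pose let the fingers close. It gives the time, the measured TCP pose, the force, the opening and the grip force at its end, in the units of the state.
- sensors.get_state(): the state, without advancing time (a new reading comes with each control period).
- imaging.read_camera(name): name is "scene" or "side" or "wrist"; returns a dict with "color" (480x640x3 uint8, blue, green, red), "z_map" (480x640 float32, m along the optical axis (not along the pixel's ray), 0 where there is no reading), "fx", "fy", "cx", "cy" (pixels), "k1" (the pictures are not rectified: a ray, as slopes to the right and down, at radius r is drawn at 1 + k1 r^2 times it, then the intrinsics apply), "xyz" and "rotation" of the camera in the world. Camera axes: x right, y down, z forward; pixel columns grow to the right and rows downward; lengths in m; the calibration is good to about 2 mm. A picture is of the moment at which its call begins.
- workorder.hand_in(): hands the job in; it is judged then, once.
The state is a dict: "clock": time; "joint_pos": joint angles; "qvel": joint speeds; "tau": joint torques, N m; "tcp_pos": TCP position; "orientation": TCP orientation; "wrist_force": force on the tool from outside, world axes, zero at the start; "ft_torque": the same for the moment, N m; "finger_gap": finger opening in m; "grip_force": force on a finger pad.
Only numpy, scipy, OpenCV 4.12 (cv2) and the standard library are available. Lean on these libraries where they do the work, as an engineer would, in place of code of your own. Each camera call takes 0.05 s, during which the arm holds its last target. There are 200 camera calls.

## Working session

There is one attempt and no reset: what is moved stays moved. The work goes in short steps, Python scripts to look and compute and a shell command to move; the robot and the scene stay as the last step left them, time stands still between calls to the robot, and variables do not carry over. Pictures are saved under pics/ and viewed, at most 13 in all, crops included, and the job is handed in when it is done.

```bash
mkdir -p pics
cat > h.py <<'E'
import numpy as np,cv2,pickle,sys
from workcell import sensors,imaging,workorder,env
from scipy.spatial.transform import Rotation as R
def shot(n,f):
    d=imaging.read_camera(n); cv2.imwrite(f'pics/{f}.png',d['color']); pickle.dump(d,open(f'{f}.pkl','wb')); return d
def load(f): return pickle.load(open(f'{f}.pkl','rb'))
def rot(d):
    r=np.array(d['rotation'],float)
    return r if r.shape==(3,3) else R.from_quat(r[[1,2,3,0]]).as_matrix()
def ray(d,u,v):
    x,y=(np.asarray(u,float)-d['cx'])/d['fx'],(np.asarray(v,float)-d['cy'])/d['fy']
    a,b=x,y
    for _ in range(20):
        s=1+d['k1']*(a*a+b*b); a,b=x/s,y/s
    return np.stack([a,b,np.ones_like(a)],-1)
def at_z(d,u,v,z):   # intersect the pixel ray with plane z
    w=ray(d,u,v)@rot(d).T; o=np.array(d['xyz']); return o+w*((z-o[2])/w[...,2])[...,None]
def cloud(d):
    v,u=np.mgrid[:480,:640]; return (ray(d,u,v)*d['z_map'][...,None])@rot(d).T+np.array(d['xyz'])
def tool(p,s=None):  # world target -> shift in tool axes, mm
    s=s or sensors.get_state(); q=np.array(s['orientation'])
    return R.from_quat(q[[1,2,3,0]]).inv().apply(np.array(p)-s['tcp_pos'])*1000
E
python3 - <<'E'
from h import *
for n in('scene','side'):
    d=shot(n,n+'0'); print(n,d['xyz'],d['k1'],d['fx'])
s=sensors.get_state();print(s['tcp_pos'],s['orientation'],s['finger_gap'],env.grip_point_offset)
E
```

```text
scene [1.17113134 0.34529458 0.9789013 ] 0.02584318186069079 442.2398384472493
side [0.18435456 0.76376227 0.76489873] 0.00454440134940385 450.19559272759716
[ 0.23944134 -0.52219819  0.19630146] [-8.27198115e-04  9.76997051e-01  2.13251202e-01 -5.44245175e-05] 0.08542431377593492 0.0187
```

View pics/scene0.png

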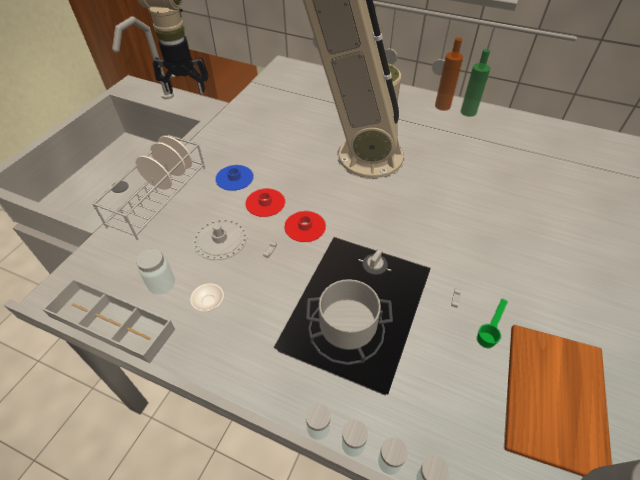

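View pics/side0.png

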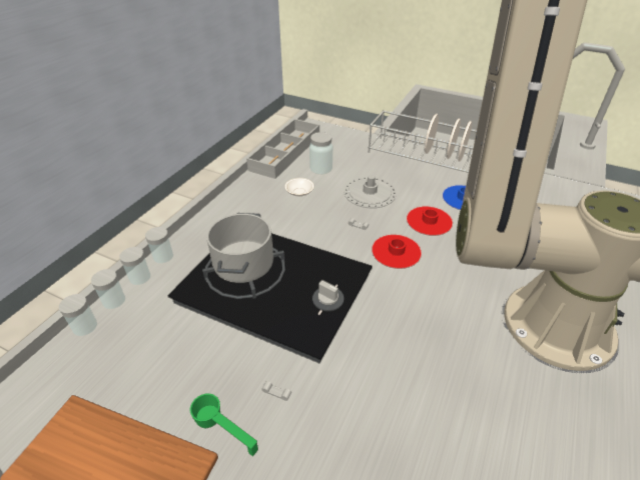

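The scene view shows the gas knob near (376,260), the pot near (350,313) and the nested lids near (219,236). In the side view they are near (328,293), (240,247) and (371,188). I'll enlarge these.

Run:
```python
from h import *
T=[]
for f,boxes in (('scene0',[(350,235),(185,210)]),('side0',[(303,270),(338,166)])):
    im=load(f)['color']; r=[]
    for (u,v),(w,h_) in zip(boxes,[(60,45),(68,51)]):
        r.append(cv2.resize(im[v:v+h_,u:u+w],(400,300),interpolation=cv2.INTER_CUBIC))
    T.append(np.hstack(r))
cv2.imwrite('pics/crops.png',np.vstack(T))
for f in('scene0','side0'):
    d=load(f);P=cloud(d);ok=d['z_map']>0
    x,y,z=P[...,0],P[...,1],P[...,2]
    for nm,(u0,u1,v0,v1) in ({'pot':(300,400,270,360),'knob':(350,405,235,280),'lid':(185,255,210,265)} if f=='scene0' else {'pot':(200,280,205,285),'knob':(305,350,270,320),'lid':(338,405,166,215)}).items():
        p=P[v0:v1,u0:u1][ok[v0:v1,u0:u1]]; zm=np.percentile(p[:,2],99.7)
        t=p[p[:,2]>zm-.006]; c,rad=cv2.minEnclosingCircle(t[:,:2].astype(np.float32)); print(f,nm,'ztop',zm.round(4),'mean',t.mean(0).round(4),'circ',np.round(c,4),round(rad,4),len(t))
```

```text
scene0 pot ztop 0.1447 mean [0.6733 0.1861 0.1423] circ [0.6697 0.1852] 0.0688 379
scene0 knob ztop 0.076 mean [0.468  0.1792 0.0765] circ [0.5237 0.1735] 0.0841 72
scene0 lid ztop 0.0628 mean [ 0.5392 -0.2598  0.0617] circ [ 0.5381 -0.2606] 0.0117 43
side0 pot ztop 0.1433 mean [0.6661 0.1902 0.1407] circ [0.6667 0.185 ] 0.0699 416
side0 knob ztop 0.0749 mean [0.4559 0.1809 0.0723] circ [0.4571 0.1803] 0.0212 106
side0 lid ztop 0.0622 mean [ 0.5325 -0.2605  0.0613] circ [ 0.5323 -0.261 ] 0.0121 35
```

View pics/crops.png

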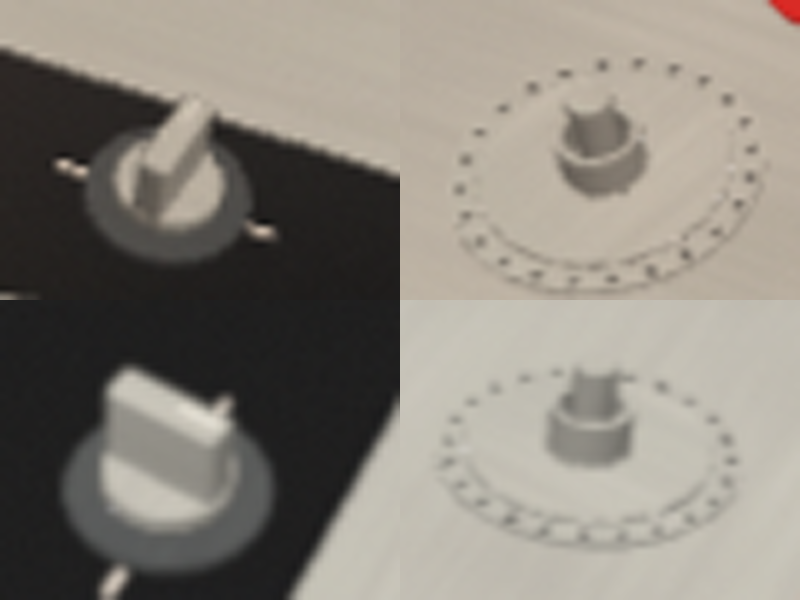

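Run:
```python
from h import *
a=at_z(load('scene0'),[379,373.5],[250,259.5],.074); b=at_z(load('side0'),[321,335.3],[281.7,290.3],.074)
for q in(a,b): e=q[1]-q[0]; print(q.round(4).tolist(),q.mean(0).round(4),np.arctan2(e[1],e[0]),np.linalg.norm(e))
print(tool([.457,.18,.2]),tool([.457,.18,.2])+0)
```

```text
[[0.4437, 0.1814, 0.074], [0.4793, 0.1789, 0.074]] [0.4615 0.1801 0.074 ] -0.06957012325544104 0.03572738592013137
[[0.474, 0.1765, 0.074], [0.4368, 0.1851, 0.074]] [0.4554 0.1808 0.074 ] 2.9151320914729526 0.03822422826209249
[ 490.37229018 -547.6820126    -2.67973535] [ 490.37229018 -547.6820126    -2.67973535]
```

```bash
python3 -m handwheel '[[32,-36,0,-0.14,1],[65,-72,0,-0.28,1],[97,-108,0,-0.42,1],[130,-144,0,-0.56,1],[162,-180,0,-0.7,1],[195,-216,0,-0.84,1],[228,-253,0,-0.98,1],[260,-290,0,-1.12,1]]' 30
python3 - <<'E'
from h import *
s=sensors.get_state();print(s['joint_pos'],tool([.457,.18,.2]))
E
```

```text
clock: 0.9
tcp_pos: [0.3551, -0.1488, 0.1969]
orientation: [0.0, 0.713, 0.701, 0.0]
wrist_force: [1.4, 0.1, 0.1]
finger_gap: 0.0854
grip_force: 0.0
[-6.06323370e-01 -5.61460286e-02 -3.83591771e-01  1.24325274e+00
  1.37221409e-04  9.80360948e-01] [330.39153028  96.6999584   -3.04197813]
```

```bash
python3 -m handwheel '[[41,12,0,-0.14,1],[82,24,0,-0.28,1],[124,36,0,-0.42,1],[165,48,0,-0.57,1],[206,60,0,-0.71,1],[248,72,0,-0.85,1],[289,84,0,-0.99,1],[330,97,0,-1.13,1]]'
python3 - <<'E'
from h import *
s=sensors.get_state();print(s['joint_pos'],tool([.457,.18,.2]))
E
```

```text
clock: 1.7
tcp_pos: [0.4589, 0.179, 0.1968]
orientation: [-0.0, 0.226, 0.974, -0.0]
wrist_force: [0.8, -1.1, 0.7]
finger_gap: 0.0855
grip_force: 0.0
[ 2.08968956e-01  1.54179684e-01 -1.60473059e-01  1.25662417e+00
 -2.74278131e-04  6.64479280e-01] [ 2.10610304  0.0901639  -3.21444453]
```

```bash
python3 -m handwheel '[[0,0,0,-0.15,1],[0,0,0,-0.3,1],[0,0,0,-0.3,1]]'
python3 - <<'E'
from h import *
s=sensors.get_state();print(s['joint_pos'],tool([.457,.18,.2]))
d=shot('wrist','w0'); P=cloud(d);ok=d['z_map']>0
m=ok&(np.hypot(P[...,0]-.457,P[...,1]-.18)<.035)&(P[...,2]>.068)&(P[...,2]<.09)
p=P[m]; (c,wh,a)=cv2.minAreaRect(p[:,:2].astype(np.float32)); print(len(p),p.mean(0),c,wh,a, cv2.fitLine(p[:,:2].astype(np.float32),2,0,.01,.01).ravel())
E
```

```text
clock: 2.0
tcp_pos: [0.4586, 0.1776, 0.1965]
orientation: [-0.001, 0.08, 0.997, -0.0]
wrist_force: [-0.5, -0.4, 0.2]
finger_gap: 0.0854
grip_force: 0.0
[ 2.06189916e-01  1.53572901e-01 -1.61967879e-01  1.25657011e+00
 -1.21133686e-04  3.66338503e-01] [ 1.94476891  2.10806566 -3.52625261]
766 [0.4584706  0.17720434 0.07375283] (0.4594118297100067, 0.17680975794792175) (0.013557534664869308, 0.04103827476501465) 81.28331756591797 [ 0.9896787  -0.14330441  0.45847058  0.17720434]
```

View pics/w0.png

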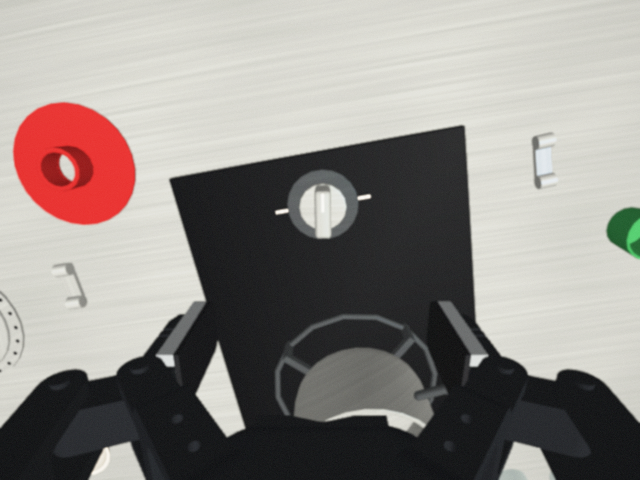

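The wrist view shows the knob bar at (322,210), upright in the picture and so aligned with the fingers' centre plane. The pot is below it at (365,380). I'll descend and grip.

```bash
python3 -m handwheel '[[0,0,45,0,1],[0,0,90,0,1],[0,0,130,0,0.8],[0,0,146,0,0.5],[0,0,146,0,0],[0,0,146,0,0],[0,0,146,0,0],[0,0,146,0,0]]' 30; python3 -m handwheel '[[0,0,0,0,0],[0,0,0,0,0],[0,0,0,0.12,0],[0,0,0,0.24,0],[0,0,0,0.36,0],[0,0,0,0.48,0],[0,0,0,0.6,0],[0,0,0,0.6,0]]'
```

```text
clock: 2.85
tcp_pos: [0.4604, 0.1773, 0.0526]
orientation: [0.002, 0.081, 0.997, 0.0]
wrist_force: [0.3, 0.3, -0.5]
finger_gap: 0.0003
grip_force: 0.0
clock: 3.65
tcp_pos: [0.4591, 0.1772, 0.0513]
orientation: [0.0, 0.372, 0.928, 0.0]
wrist_force: [-0.2, -0.4, 0.2]
finger_gap: 0.0001
grip_force: 0.0
```

```bash
python3 -m handwheel '[[0,0,0,0.1,0],[0,0,0,0.2,0],[0,0,0,0.3,0],[0,0,0,0.4,0],[0,0,0,0.4,0]]'
python3 - <<'E'
from h import *
print(sensors.get_state()['ft_torque'])
E
```

```text
clock: 4.15
tcp_pos: [0.4591, 0.1771, 0.0512]
orientation: [0.0, 0.548, 0.837, 0.0]
wrist_force: [-0.0, -0.3, -1.0]
finger_gap: 0.0
grip_force: 0.0
[ 0.00211309  0.02353003 -0.03460664]
```

Run:
```python
from h import *
T=[]
for n,(u,v) in(('scene',(316,212)),('side',(268,245))):
    d=shot(n,n+'1'); T.append(cv2.resize(d['color'][v:v+90,u:u+120],(400,300),interpolation=cv2.INTER_CUBIC))
cv2.imwrite('pics/c1.png',np.hstack(T))
```

```text
(no output)
```

View pics/c1.png

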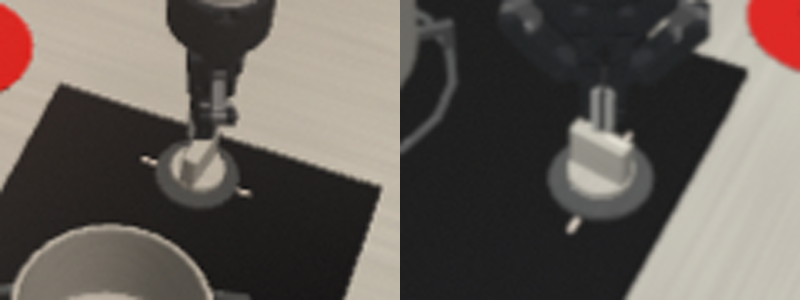

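Run:
```python
from h import *
for f,u0,v0 in(('scene1',316,212),('side1',268,245)):
    d=load(f);P=cloud(d)
    pts=[(212,85),(215,105),(212,128),(205,150)] if f=='scene1' else [(200,95),(202,110),(202,125),(202,140),(190,130)]
    for a,b in pts:
        u,v=round(u0+a*.3),round(v0+b*.3); print(f,u,v,P[v,u].round(4),d['color'][v,u])
d=shot('wrist','w1');P=cloud(d)
print(d['xyz'],sensors.get_state()['tcp_pos'])
```

```text
scene1 380 238 [0.5006 0.1922 0.1886] [111 113 119]
scene1 380 244 [0.5116 0.1969 0.181 ] [117 123 128]
scene1 380 250 [0.469  0.1896 0.1067] [68 72 75]
scene1 378 257 [0.4631 0.1859 0.0691] [113 124 133]
side1 328 274 [0.4528 0.1879 0.1172] [76 78 78]
side1 329 278 [0.4505 0.1877 0.1065] [103 105 106]
side1 329 282 [0.4506 0.1871 0.0941] [104 106 107]
side1 329 287 [0.4527 0.1819 0.0731] [187 199 202]
side1 325 284 [0.4637 0.1784 0.0737] [175 186 189]
[0.42874437 0.2470577  0.22814604] [0.45906551 0.17713515 0.05114484]
```

View pics/w1.png

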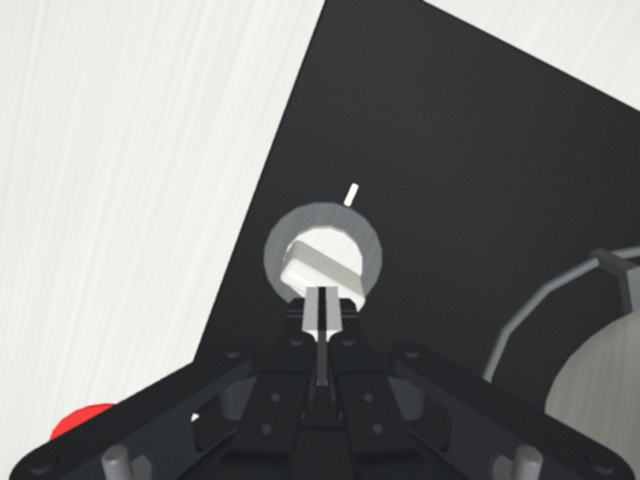

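Run:
```python
from h import *
d=load('w1');P=cloud(d)
for u,v in[(313,290),(313,300),(335,290),(335,310),(313,320),(322,275),(310,265),(318,300)]: print(u,v,P[v,u].round(4),d['z_map'][v,u])
print(rot(d).round(3).tolist(), load('w0')['xyz'])
```

```text
313 290 [0.4524 0.1847 0.0935] 0.14852497
313 300 [0.4527 0.1845 0.1015] 0.14092012
335 290 [0.4607 0.1882 0.0931] 0.14891163
335 310 [0.4604 0.1874 0.1085] 0.13447805
313 320 [0.4527 0.1852 0.1172] 0.12587923
322 275 [0.4567 0.184  0.0732] 0.16859479
310 265 [0.45   0.1854 0.0707] 0.16972533
318 300 [0.4543 0.1857 0.1023] 0.14010704
[[0.916, 0.383, 0.123], [0.402, -0.872, -0.278], [0.001, 0.304, -0.953]] [0.38304315 0.18888408 0.37355505]
```

The fingertips' true height is about 0.091, against a reported 0.051, both in the wrist depth and in the side view. So the fingers closed above the bar, and the tip sits about 40 mm higher than reported. I'll reopen, turn back, and go 39 mm lower.

```bash
python3 -m handwheel '[[0,0,-10,-0.14,0.6],[0,0,-10,-0.28,0.6],[0,0,-10,-0.42,0.6],[0,0,-10,-0.56,0.6],[0,0,-10,-0.7,0.6],[0,0,-10,-0.84,0.6],[0,0,-10,-0.98,0.6],[0,0,-10,-1.01,0.6]]'; python3 -m handwheel '[[0,0,15,0,0.6],[0,0,30,0,0.6],[0,0,42,0,0.6],[0,0,49,0,0.4],[0,0,49,0,0],[0,0,49,0,0],[0,0,49,0,0],[0,0,49,0,0]]' 30
```

```text
clock: 5.1
tcp_pos: [0.459, 0.1771, 0.0611]
orientation: [0.0, 0.073, 0.997, -0.0]
wrist_force: [-0.2, -0.1, 0.2]
finger_gap: 0.051
grip_force: 0.0
clock: 5.9
tcp_pos: [0.4588, 0.178, 0.0119]
orientation: [-0.0, 0.075, 0.997, 0.001]
wrist_force: [0.8, 5.0, -7.8]
finger_gap: 0.0134
grip_force: 34.0
```

```bash
python3 -m handwheel '[[0,0,0,0.13,0],[0,0,0,0.26,0],[0,0,0,0.39,0],[0,0,0,0.52,0],[0,0,0,0.65,0],[0,0,0,0.78,0],[0,0,0,0.9,0],[0,0,0,0.9,0]]'
python3 - <<'E'
from h import *
print(sensors.get_state()['ft_torque'])
E
python3 -m handwheel '[[0,0,0,0.05,0],[0,0,0,0.1,0],[0,0,0,0.1,0]]'
python3 - <<'E'
from h import *
print(sensors.get_state()['ft_torque'])
E
```

```text
clock: 6.7
tcp_pos: [0.4588, 0.1783, 0.0119]
orientation: [-0.001, 0.503, 0.864, 0.001]
wrist_force: [0.9, 6.4, -7.5]
finger_gap: 0.0132
grip_force: 34.0
[ 1.08293322 -0.01297438 -0.02293708]
clock: 7.0
tcp_pos: [0.4589, 0.1783, 0.0119]
orientation: [-0.001, 0.545, 0.839, 0.001]
wrist_force: [0.9, 6.7, -7.4]
finger_gap: 0.0137
grip_force: 34.0
[ 1.15355854 -0.03535891 -0.10081791]
```

Turning freely so far (1.0 rad). I'll continue in small steps until the torque rises.

```bash
T='import h;print(h.sensors.get_state()["ft_torque"])'; python3 -m handwheel '[[0,0,0,0.04,0],[0,0,0,0.08,0],[0,0,0,0.08,0]]';python3 -c "$T"; python3 -m handwheel '[[0,0,0,0.04,0],[0,0,0,0.08,0],[0,0,0,0.08,0]]'; python3 -c "$T"
```

```text
clock: 7.3
tcp_pos: [0.4589, 0.1783, 0.0119]
orientation: [-0.001, 0.578, 0.816, 0.001]
wrist_force: [1.2, 6.2, -7.1]
finger_gap: 0.0131
grip_force: 33.9
[ 1.13487295 -0.01726565 -0.03513148]
clock: 7.6
tcp_pos: [0.4589, 0.1784, 0.012]
orientation: [-0.001, 0.61, 0.793, 0.001]
wrist_force: [0.3, 5.7, -7.7]
finger_gap: 0.0134
grip_force: 33.9
[ 1.1563394  -0.02678841 -0.04456485]
```

```bash
T='import h;print(h.sensors.get_state()["ft_torque"])'; python3 -m handwheel '[[0,0,0,0.05,0],[0,0,0,0.1,0],[0,0,0,0.1,0]]';python3 -c "$T"; python3 -m handwheel '[[0,0,0,0.04,0],[0,0,0,0.08,0],[0,0,0,0.08,0]]'; python3 -c "$T"
```

```text
clock: 7.9
tcp_pos: [0.4589, 0.1784, 0.0119]
orientation: [-0.001, 0.649, 0.761, 0.001]
wrist_force: [0.5, 6.0, -8.2]
finger_gap: 0.0134
grip_force: 33.9
[ 1.18769317 -0.04300927 -0.00283254]
clock: 8.2
tcp_pos: [0.4589, 0.1784, 0.012]
orientation: [-0.001, 0.679, 0.735, 0.001]
wrist_force: [0.7, 5.9, -8.1]
finger_gap: 0.0134
grip_force: 33.9
[ 1.24733066 -0.04458235 -0.05108425]
```

```bash
T='import h;print(h.sensors.get_state()["ft_torque"])'; python3 -m handwheel '[[0,0,0,0.03,0],[0,0,0,0.06,0],[0,0,0,0.06,0]]';python3 -c "$T"; python3 -m handwheel '[[0,0,0,0.03,0],[0,0,0,0.06,0],[0,0,0,0.06,0]]'; python3 -c "$T"
```

```text
clock: 8.5
tcp_pos: [0.4589, 0.1784, 0.012]
orientation: [-0.001, 0.7, 0.714, 0.001]
wrist_force: [1.0, 5.5, -7.3]
finger_gap: 0.0134
grip_force: 33.9
[ 1.20070676 -0.00299048 -0.04854248]
clock: 8.8
tcp_pos: [0.459, 0.1785, 0.012]
orientation: [-0.001, 0.72, 0.694, 0.001]
wrist_force: [1.2, 4.5, -7.5]
finger_gap: 0.0137
grip_force: 54.7
[ 1.08206808 -0.13994487  1.5519466 ]
```

The knob is at its off stop: the torque rose to 1.55 N m. I'll release and rise.

```bash
python3 -m handwheel '[[0,0,0,0,0],[0,0,0,0,0.5],[0,0,0,0,0.6],[0,0,0,0,0.6],[0,0,-40,0,0.6],[0,0,-90,0,1],[0,0,-140,0,1],[0,0,-150,0,1]]'
python3 - <<'E'
from h import *
d=shot('side','s2'); P=cloud(d); m=(np.hypot(P[...,0]-.459,P[...,1]-.177)<.03)&(P[...,2]>.068)&(P[...,2]<.085)
p=P[m][:,:2].astype(np.float32); print(len(p),cv2.fitLine(p,2,0,.01,.01).ravel())
s=sensors.get_state();print(s['joint_pos'],tool([.536,-.261,.16]))
E
```

```text
clock: 9.6
tcp_pos: [0.4627, 0.1776, 0.1685]
orientation: [0.003, 0.722, 0.692, 0.004]
wrist_force: [1.1, -0.5, -0.5]
finger_gap: 0.0853
grip_force: 0.0
108 [0.01274285 0.9999188  0.45651302 0.18093325]
[ 2.04707291e-01  1.62539293e-01 -2.22817206e-01  1.17578621e+00
 -3.33781947e-04  1.81689858e+00] [-435.18986019   91.6053795     7.56671395]
```

```bash
python3 -m handwheel '[[-48,10,0,0,1],[-96,20,0,0,1],[-144,30,-10,0,1],[-192,40,-20,0,1],[-240,50,-30,0,1],[-288,60,-30,0,1],[-336,70,-30,0,1],[-384,80,-30,0,1]]'; python3 -m handwheel '[[-30,6,0,0,1],[-51,12,0,0,1],[-51,12,0,0,1],[-51,12,0,0,1]]';python3 - <<'E'
from h import *
d=shot('wrist','w2'); P=cloud(d); r=np.hypot(P[...,0]-.536,P[...,1]+.261)
m=(r<.03)&(P[...,2]>.056)&(P[...,2]<.075); p=P[m]; print(len(p),p.mean(0),cv2.minEnclosingCircle(p[:,:2].astype(np.float32)))
m=(r<.035)&(P[...,2]>.030)&(P[...,2]<.045); p=P[m]; print(len(p),p.mean(0),cv2.minEnclosingCircle(p[:,:2].astype(np.float32)))
s=sensors.get_state();print(s['tcp_pos'],tool([.536,-.261,.16]))
E
```

```text
clock: 10.45
tcp_pos: [0.5226, -0.2119, 0.1908]
orientation: [-0.001, 0.722, 0.692, -0.0]
wrist_force: [1.4, -0.1, 0.8]
finger_gap: 0.0852
grip_force: 0.0
clock: 10.85
tcp_pos: [0.5322, -0.2611, 0.1905]
orientation: [-0.001, 0.722, 0.692, -0.0]
wrist_force: [-0.2, 0.6, -0.0]
finger_gap: 0.0854
grip_force: 0.0
494 [ 0.53833957 -0.26318167  0.06285476] ((0.538438081741333, -0.2639991044998169), 0.010933367535471916)
763 [ 0.53889523 -0.26116933  0.03827938] ((0.5390241146087646, -0.26402729749679565), 0.021130913868546486)
[ 0.53235053 -0.26041958  0.19096389] [-0.47342191  3.72851128 30.95629451]
```

View pics/w2.png

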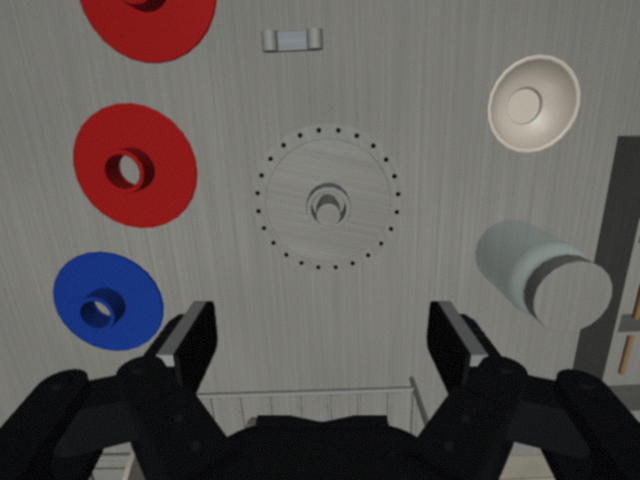

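The wrist view shows the nested steel lids with the knob at (328,208), and the jar well to the right. The knob is at (0.538, -0.264). I'll go down and grip its upper part.

```bash
python3 -m handwheel '[[-3.5,6,40,0,0.6],[-3.5,6,85,0,0.6],[-3.5,6,130,0,0.6],[-3.5,6,165,0,0.6],[-3.5,6,184,0,0.6],[-3.5,6,185,0,0.5],[-3.5,6,185,0,0.4],[-3.5,6,185,0,0.4]]' 60; python3 -m handwheel '[[0,0,0,0,0],[0,0,0,0,0],[0,0,0,0,0],[0,0,0,0,0]]';python3 -m handwheel '[[0,0,-10,0,0],[0,0,-20,0,0],[0,0,-30,0,0],[0,0,-30,0,0]]';python3 - <<'E'
from h import *
d=load('side0'); a=cloud(d)
d=shot('side','s3'); c=d['color'][140:230,310:430]; cv2.imwrite('pics/c3.png',cv2.resize(c,(600,450),interpolation=cv2.INTER_CUBIC))
E
```

```text
clock: 11.7
tcp_pos: [0.5402, -0.2652, 0.009]
orientation: [0.001, 0.721, 0.693, 0.0]
wrist_force: [-0.1, -0.8, 0.1]
finger_gap: 0.0338
grip_force: 0.0
clock: 12.1
tcp_pos: [0.5394, -0.2655, 0.0093]
orientation: [0.001, 0.721, 0.692, 0.0]
wrist_force: [-3.4, 1.1, 6.7]
finger_gap: 0.0198
grip_force: 58.6
clock: 12.5
tcp_pos: [0.5404, -0.266, 0.0393]
orientation: [0.002, 0.721, 0.692, 0.0]
wrist_force: [1.2, 0.0, -2.6]
finger_gap: 0.0198
grip_force: 59.1
```

View pics/c3.png

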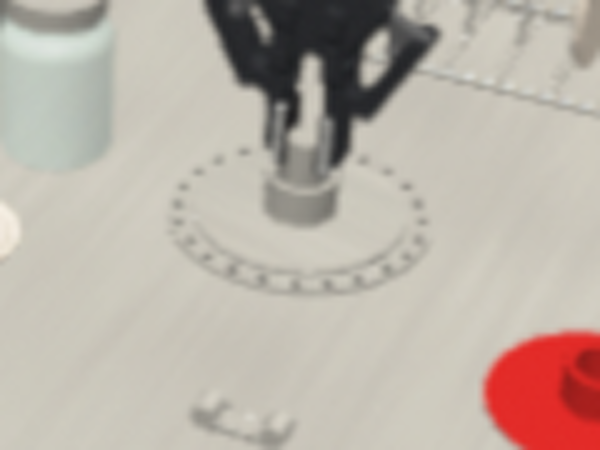

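Fingers grip the knob just above the collar at crop (300,165). I'll check by depth that the pair has risen.

Run:
```python
from h import *
d=load('s3');P=cloud(d);r=np.hypot(P[...,0]-.539,P[...,1]+.265)
m=(r<.058)&(r>.03)&(P[...,2]<.06); p=P[m]; A=np.c_[p[:,0]-.539,p[:,1]+.265,np.ones(len(p))]; print('plate z',np.median(p[:,2]),np.linalg.lstsq(A,p[:,2],rcond=None)[0])
m=(r<.09)&(r>.066)&(P[...,2]>.02)&(P[...,2]<.06);p=P[m];print('flange z',np.median(p[:,2]))
d=load('s2');P=cloud(d)
for f in('s2','scene1','scene0','side0'):
    P=cloud(load(f)); m=(np.hypot(P[...,0]-.668,P[...,1]-.187)<.085)&(P[...,2]>.138)&(P[...,2]<.152)
    p=P[m]; A=np.c_[2*p[:,:2],np.ones(len(p))]; x=np.linalg.lstsq(A,(p[:,:2]**2).sum(1),rcond=None)[0]; print(f,len(p),x[:2],np.sqrt(x[2]+x[0]**2+x[1]**2),np.percentile(p[:,2],[50,97]))
print(tool([.667,.186,.13]))
```

```text
plate z 0.043153102325241055 [ 0.09109434 -0.31204404  0.03487087]
flange z 0.039814772999306136
s2 368 [0.66661865 0.18557124] 0.06556785451766739 [0.1410957  0.14337691]
scene1 410 [0.6709751  0.18522226] 0.06553250021105392 [0.14215942 0.14521335]
scene0 397 [0.67086103 0.18534823] 0.065658732876685 [0.14221339 0.14545073]
side0 388 [0.6666479  0.18587937] 0.06560318918281412 [0.14099063 0.14338779]
[456.37347154 108.68782215 -92.02994219]
```

The pair is up by about 30 mm. Next I'll raise it and carry it towards the pot, stopping short for a closer look at the rim.

```bash
python3 -m handwheel '[[0,0,-30,0,0],[0,0,-65,0,0],[0,0,-100,0,0],[0,0,-135,0,0],[0,0,-165,0,0],[0,0,-190,0,0],[0,0,-200,0,0],[0,0,-200,0,0]]'; python3 -m handwheel '[[20,7,0,0,0],[60,20,0,0,0],[105,36,0,0,0],[150,52,0,0,0],[195,70,0,0,0],[240,86,0,0,0],[280,100,0,0,0],[300,108,0,0,0]]'; python3 -m handwheel '[[0,0,0,0,0],[0,0,0,0,0],[0,0,0,0,0]]'
python3 - <<'E'
from h import *
d=shot('wrist','w4'); print(sensors.get_state()['joint_pos'])
P=cloud(d); m=(np.hypot(P[...,0]-.668,P[...,1]-.186)<.085)&(P[...,2]>.138)&(P[...,2]<.152)
p=P[m]; print(len(p))
if len(p)>20:
    from scipy.optimize import least_squares
    f=lambda c:np.hypot(p[:,0]-c[0],p[:,1]-c[1])-.066
    print(least_squares(f,[.668,.186],loss='soft_l1',f_scale=.002).x,np.median(p[:,2]),p.min(0),p.max(0))
print(tool([.668,.186,.2]))
E
```

```text
clock: 13.35
tcp_pos: [0.5396, -0.2655, 0.2381]
orientation: [0.001, 0.721, 0.692, 0.0]
wrist_force: [0.8, -0.9, -3.6]
finger_gap: 0.0194
grip_force: 59.7
clock: 14.15
tcp_pos: [0.6589, 0.0343, 0.2339]
orientation: [-0.002, 0.72, 0.694, -0.001]
wrist_force: [0.1, -0.8, -3.2]
finger_gap: 0.0196
grip_force: 59.6
clock: 14.45
tcp_pos: [0.6584, 0.0294, 0.2357]
orientation: [-0.001, 0.722, 0.692, -0.001]
wrist_force: [-0.1, -0.3, -4.3]
finger_gap: 0.0202
grip_force: 59.6
[-7.73060483e-02  4.86256371e-01  3.98418968e-01  1.48458906e+00
 -4.12657681e-04  1.53599006e+00]
1990
[0.66988907 0.18352853] 0.1429536727640828 [0.60265866 0.11579905 0.13813555] [0.73696696 0.18232496 0.14585509]
[157.1827518    2.84091952  36.10250078]
```

View pics/w4.png

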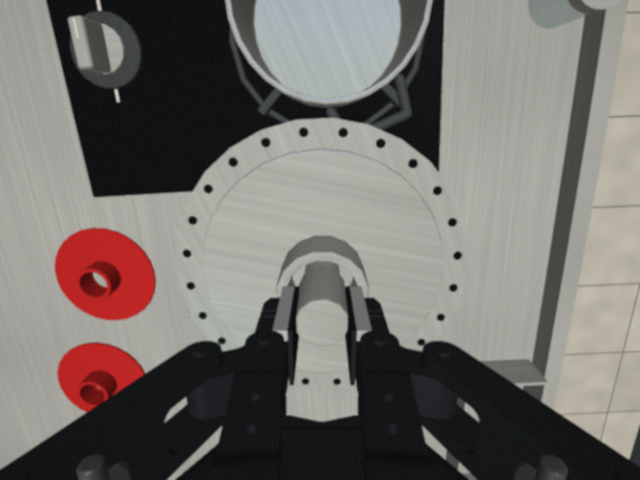

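The view shows the pair held level, with the flange centred near (322,250), and the near half of the pot rim along the top, centred near column 328. I'll fit both in this same picture to get the relative shift.

Run:
```python
from h import *
from scipy.optimize import least_squares
d=load('w4');P=cloud(d);t=np.array(sensors.get_state()['tcp_pos']);r=np.hypot(P[...,0]-t[0],P[...,1]-t[1])
v,u=np.mgrid[:480,:640]
m=(r<.09)&(r>.03)&(P[...,2]>.2)&(P[...,2]<.27)&(v<300)
p=P[m];print('z',np.percentile(p[:,2],[5,50,95]))
A=np.c_[p[:,:2]-t[:2],np.ones(len(p))];k=np.linalg.lstsq(A,p[:,2],rcond=None)[0];print(k)
# boundary of flange: far-edge pixels
mm=m.astype(np.uint8); mm=cv2.morphologyEx(mm,cv2.MORPH_CLOSE,np.ones((9,9)))
e=(mm>0)&(cv2.erode(mm,np.ones((3,3)))==0)&(r>.066)&(v<290)
q=P[e]; q=q[(q[:,2]>.2)]
f=lambda c:np.hypot(q[:,0]-c[0],q[:,1]-c[1])-.076
s=least_squares(f,t[:2],loss='soft_l1',f_scale=.001);print(len(q),s.x,np.median(abs(s.fun)),t,q.min(0),q.max(0))
c=s.x; D=np.array([.6699,.1835])-c; print('shift',D, tool([t[0]+D[0],t[1]+D[1],t[2]]))
```

```text
z [0.2368191  0.24094012 0.24236892]
[-0.00142586 -0.02408247  0.24078933]
647 [0.65962275 0.02994485] 0.00023826687301584104 [0.65854335 0.0290902  0.23616303] [0.58405794 0.01646935 0.23551458] [0.73530113 0.10627354 0.41262978]
shift [0.01027725 0.15355515] [ 1.53853127e+02  3.74387306e+00 -6.08756024e-02]
```

```bash
python3 -m handwheel '[[20,0,0,0,0],[50,1,0,0,0],[80,2,0,0,0],[110,3,0,0,0],[135,3,0,0,0],[150,3,0,0,0],[154,3,0,0,0],[154,3,0,0,0]]'; python3 -m handwheel '[[0,0,15,0,0],[0,0,35,0,0],[0,0,55,0,0],[0,0,70,0,0],[0,0,78,0,0],[0,0,82,0,0],[0,0,82,0,0],[0,0,82,0,0]]'
python3 - <<'E'
from h import *
d=shot('scene','s5'); c=d['color'][235:370,260:440]; cv2.imwrite('pics/c5.png',cv2.resize(c,(720,540),interpolation=cv2.INTER_CUBIC))
E
```

```text
clock: 15.3
tcp_pos: [0.6685, 0.1834, 0.237]
orientation: [0.0, 0.722, 0.692, -0.0]
wrist_force: [-0.7, 0.1, -6.0]
finger_gap: 0.02
grip_force: 59.6
clock: 16.1
tcp_pos: [0.6691, 0.1837, 0.1561]
orientation: [0.0, 0.722, 0.692, 0.001]
wrist_force: [0.0, 0.3, -4.2]
finger_gap: 0.0197
grip_force: 59.7
```

View pics/c5.png

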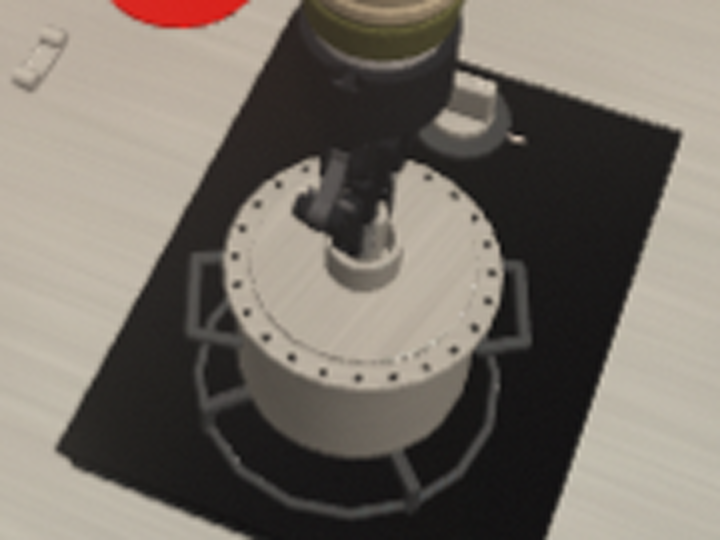

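The lid pair is level and centred over the pot at crop (362,275), a little above the rim. I'll lower it slowly, watching the force.

```bash
for i in 1; do python3 -m handwheel '[[0,0,2,0,0],[0,0,4,0,0],[0,0,6,0,0],[0,0,8,0,0],[0,0,8,0,0],[0,0,8,0,0]]'; done
```

```text
clock: 16.75
tcp_pos: [0.6684, 0.1841, 0.1469]
orientation: [-0.0, 0.721, 0.692, -0.0]
wrist_force: [0.3, 0.2, -3.9]
finger_gap: 0.0198
grip_force: 59.7
```

```bash
python3 -m handwheel '[[0,0,0.5,0,0],[0,0,1,0,0],[0,0,1,0,0]]'; python3 -m handwheel '[[0,0,0.5,0,0],[0,0,1,0,0],[0,0,1,0,0]]'
```

```text
clock: 17.05
tcp_pos: [0.6685, 0.184, 0.146]
orientation: [0.0, 0.721, 0.692, -0.0]
wrist_force: [0.8, -0.3, -4.3]
finger_gap: 0.0198
grip_force: 59.7
clock: 17.35
tcp_pos: [0.6684, 0.184, 0.145]
orientation: [-0.0, 0.721, 0.692, -0.0]
wrist_force: [-0.1, -0.3, -3.0]
finger_gap: 0.0197
grip_force: 59.7
```

```bash
python3 -m handwheel '[[0,0,0.5,0,0],[0,0,1,0,0],[0,0,1,0,0]]'; python3 -m handwheel '[[0,0,0.5,0,0],[0,0,1,0,0],[0,0,1,0,0]]'
```

```text
clock: 17.65
tcp_pos: [0.6686, 0.1841, 0.1444]
orientation: [0.0, 0.721, 0.692, 0.0]
wrist_force: [-0.3, -0.1, -2.6]
finger_gap: 0.0198
grip_force: 59.8
clock: 17.95
tcp_pos: [0.6687, 0.184, 0.1443]
orientation: [0.0, 0.721, 0.692, 0.001]
wrist_force: [-3.2, 0.2, 5.3]
finger_gap: 0.0199
grip_force: 60.6
```

Contact at the expected height. I'll let go and check.

```bash
python3 -m handwheel '[[0,0,0,0,0.3],[0,0,0,0,0.4],[0,0,0,0,0.6],[0,0,0,0,0.6],[0,0,0,0,0.6]]'; python3 -m handwheel '[[0,0,-20,0,0.6],[0,0,-50,0,0.9],[0,0,-80,0,0.9],[0,0,-100,0,0.9],[0,0,-100,0,0.9]]'
python3 - <<'E'
from h import *
from scipy.optimize import least_squares
d=shot('wrist','w6');P=cloud(d);c=np.array([.669,.184]);r=np.hypot(*(P[...,:2]-c).transpose(2,0,1))
v,u=np.mgrid[:480,:640]
for n,lo,hi,a,b in(('knob',.192,.21,0,.03),('collar',.168,.182,0,.035)):
    m=(r<b)&(P[...,2]>lo)&(P[...,2]<hi);p=P[m];print(n,len(p),np.median(p[:,2]),cv2.minEnclosingCircle(p[:,:2].astype(np.float32)))
m=(r<.073)&(r>.066)&(P[...,2]>.13)&(P[...,2]<.165);p=P[m]
print('flange',len(p),np.linalg.lstsq(np.c_[p[:,:2]-c,np.ones(len(p))],p[:,2],rcond=None)[0])
m=(r<.056)&(r>.028)&(P[...,2]>.13)&(P[...,2]<.165);p=P[m]
print('plate',len(p),np.linalg.lstsq(np.c_[p[:,:2]-c,np.ones(len(p))],p[:,2],rcond=None)[0])
s=sensors.get_state();print(s['tcp_pos'],s['wrist_force'])
E
```

```text
clock: 18.45
tcp_pos: [0.6685, 0.184, 0.1429]
orientation: [-0.0, 0.721, 0.692, -0.0]
wrist_force: [0.1, -0.1, -0.5]
finger_gap: 0.051
grip_force: 0.0
clock: 18.95
tcp_pos: [0.6702, 0.1843, 0.2469]
orientation: [0.002, 0.721, 0.692, 0.003]
wrist_force: [-0.1, 0.4, 0.7]
finger_gap: 0.0766
grip_force: 0.0
knob 846 0.1980212681561619 ((0.6699122786521912, 0.18556484580039978), 0.010880867019295692)
collar 1176 0.17387523973720959 ((0.6700445413589478, 0.1851782202720642), 0.02114070951938629)
flange 4765 [ 0.00058845 -0.00044721  0.1462014 ]
plate 11765 [ 0.0005308  -0.00037953  0.15018124]
[0.66952709 0.18421391 0.24466904] [ 0.71412567  0.49773554 -0.74558829]
```

View pics/w6.png

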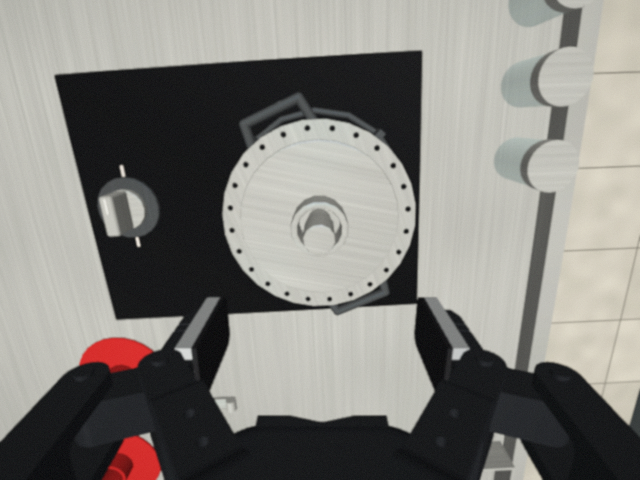

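The wrist view shows the lids seated concentrically on the pot, with the knob at (320,235), flange level and top at z 0.146. I'll take the collar now.

```bash
python3 -m handwheel '[[1,0,30,0,0.9],[1,0,65,0,0.9],[1,0,95,0,0.9],[1,0,115,0,0.9],[1,0,124,0,0.9],[1,0,126,0,0.9],[1,0,126,0,0.75],[1,0,126,0,0.65]]' 40; python3 -m handwheel '[[0,0,0,0,0.5],[0,0,0,0,0.3],[0,0,0,0,0],[0,0,0,0,0],[0,0,0,0,0]]'
```

```text
clock: 19.8
tcp_pos: [0.6694, 0.1852, 0.1185]
orientation: [0.001, 0.721, 0.692, 0.001]
wrist_force: [0.5, -0.0, -0.1]
finger_gap: 0.0557
grip_force: 0.0
clock: 20.3
tcp_pos: [0.6693, 0.1852, 0.1188]
orientation: [0.001, 0.721, 0.692, 0.001]
wrist_force: [-1.5, -0.3, 5.7]
finger_gap: 0.0404
grip_force: 41.0
```

```bash
python3 -m handwheel '[[0,0,-2,0,0],[0,0,-6,0,0],[0,0,-12,0,0],[0,0,-20,0,0],[0,0,-28,0,0],[0,0,-36,0,0],[0,0,-44,0,0],[0,0,-44,0,0]]'; python3 -m handwheel '[[0,0,-6,0,0],[0,0,-14,0,0],[0,0,-22,0,0],[0,0,-28,0,0],[0,0,-31,0,0],[0,0,-31,0,0],[0,0,-31,0,0],[0,0,-31,0,0]]'
python3 - <<'E'
from h import *
d=shot('side','s7'); P=cloud(d); cv2.imwrite('pics/c7.png',cv2.resize(d['color'][160:310,160:360],(800,600),interpolation=cv2.INTER_CUBIC))
r=np.hypot(P[...,0]-.668,P[...,1]-.186)
for lo,hi,nm in((.135,.155,'flange'),(.205,.24,'plate')):
    m=(r<.074)&(r>.03)&(P[...,2]>lo)&(P[...,2]<hi);p=P[m];print(nm,len(p),np.linalg.lstsq(np.c_[p[:,:2]-[.668,.186],np.ones(len(p))],p[:,2],rcond=None)[0])
E
```

```text
clock: 21.1
tcp_pos: [0.6695, 0.1852, 0.1631]
orientation: [0.001, 0.721, 0.692, 0.001]
wrist_force: [1.5, -1.0, -1.0]
finger_gap: 0.0401
grip_force: 40.6
clock: 21.9
tcp_pos: [0.6683, 0.185, 0.1916]
orientation: [-0.0, 0.721, 0.692, -0.0]
wrist_force: [-0.3, -0.2, -2.2]
finger_gap: 0.0405
grip_force: 40.6
flange 1658 [-1.96124774e-03  2.09321236e-05  1.44844728e-01]
plate 1153 [-0.00439247 -0.0047541   0.22172181]
```

View pics/c7.png

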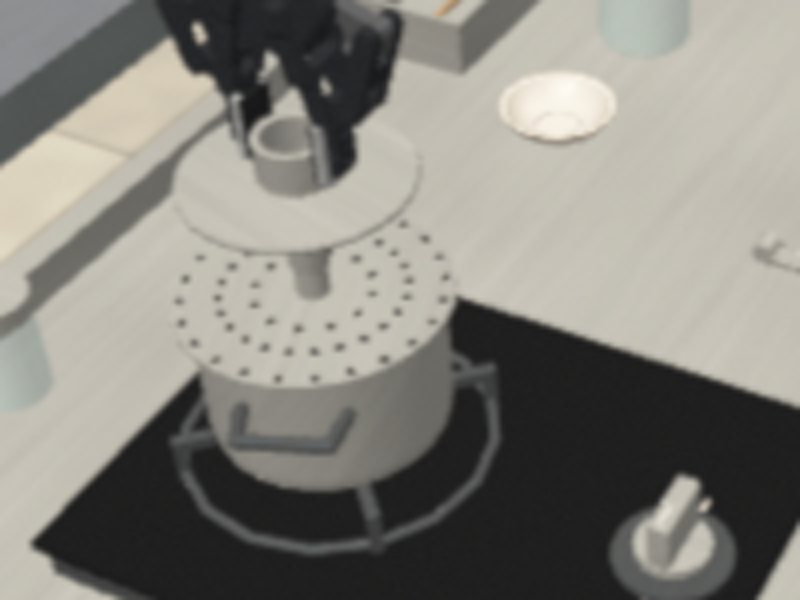

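The outer lid is held level at crop (290,190). Its underside is about 19 mm above the inner knob's top, and the inner lid is seated and level.

```bash
python3 -c "from workcell import workorder;print(workorder.hand_in())"
```

```text
the job is handed in; nothing more can be done
None
```

I handed the job in (no verdict was returned): the gas knob is at its off stop, the inner lid sits level and home on the pot, and the outer lid is held about 19 mm above the inner knob's top.

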